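# Close the beam stop, then present the flanged spindle for laser marking

### The arm

A 7-joint arm with a two-finger parallel gripper is mounted at the origin on the work surface. World frame = base frame: x ahead of the robot, y to its left, z up, the work surface at z = 0. Lengths are in m, angles in rad, forces in N, time in s.
With the tool pointing down it reaches from about 0.4 to 0.85 m from the base axis. Payload 4.4 kg.
Tool frame: the origin (TCP) lies midway between the tips of the shut fingers; the grasp point (between the pads) lies 19 mm behind it; z points along the fingers, y is the line along which they close (so a half turn about z gives the same grasp; the last joint's range is limited). The gripper opens to 94 mm and grips with 3 to 60 N. Pads are 16 mm wide; open, the fingers measure 119 mm over their backs; the gripper's body (75 mm by 177 mm) begins 78 mm behind the grasp point.
Start: joints at [-1.358, 0.628, 0.038, 1.517, -0.027, 0.996, -0.02], TCP at [0.179, 0.625, 0.205] pointing down, gripper open.
Joint ranges: [-3.06, 3.06], [-0.37, 2.12], [-1.25, 1.32], [0.18, 2.47], [-1.1, 4.24], [0.23, 1.98], [-2.94, 2.94]. Speed limits (rad/s): [2.57, 2.57, 3.14, 3.14, 3.14, 3.14, 3.14].

### API

Orientations are given as a unit quaternion [w, x, y, z].
In Python, from cell import bot, fingers, grab_frame, hand_in gives the robot as it stands. The module is installed in compiled form; this text tells all that it offers. Calls block until the motion is done:
- bot.move_to(position, orientation): joint-space move of the TCP to a pose.
- bot.line_to(position, orientation=None, velocity=0.15, f_stop=None): straight line of the TCP; orientation=None keeps the orientation; velocity is the mean speed in m/s. With f_stop (N) it stops when the force on the tool has changed by that much, and returns True; else False.
- bot.move_joints(angles): joint-space move.
- fingers.set_gripper(opening): finger opening in m; the grip force is fixed at half the most; returns when the fingers have stopped.
- bot.dwell(seconds).
- bot.solve_ik(position, orientation): joint angles nearest the present ones, or None.
- grab_frame(name): name is "scene" or "top"; returns a dict with "frame" (420x560x3 uint8, blue, green, red), "K" (3x3 intrinsics, pixels), "world_to_cam" (4x4, takes a point from world to camera coordinates). Camera axes: x right, y up, looking along -z (the intrinsics and any distortion apply to the point x, -y, -z); pixel columns grow to the right and rows downward; lengths in m; the calibration is good to about 2 mm. A picture is of the moment at which its call begins. There is no depth.
A pose or a line that the arm cannot do raises bot.PlanningError and nothing moves.
- hand_in(): hands the job in; it is judged then, once.
Readings, each from a call of its own:
- bot.current_t(): time.
- bot.current_joint_pos(): joint angles.
- bot.current_joint_vel(): joint speeds.
- bot.current_effort(): joint torques, N m.
- bot.current_eef_pos(): TCP position.
- bot.current_orientation(): TCP orientation.
- bot.current_contact_force(): force on the tool from outside, world axes, zero at the start.
- bot.current_moment(): the same for the moment, N m.
- bot.current_opening(): finger opening in m.
- bot.current_finger_force(): force on a finger pad.
Only numpy, scipy, OpenCV 4.12 (cv2) and the standard library are available. Lean on these libraries where they do the work, as an engineer would, in place of code of your own. Each camera call takes 0.05 s, during which the arm holds its last target. There are 200 camera calls.

### The job

First close the gap in the laser's beam stop: slide the loose dark plate up to the screwed-down one until they butt flush with their side edges in line, and leave it lying there. Then draw the flanged spindle (the one with the wide disc collar) out of the tilted holder, turn it until it lies level, and hold it still with its middle above the seam between the two plates, with at least 10 cm of clear air under it. Finish while still holding it up in the gripper, and leave the other spindles and the things on the bench where they are.

Things in the scene. Friction and masses are not known exactly. Their poses are not given: they have to be found in the camera images.
- fixed_plate: Screwed-down dark steel plate of the beam stop, 70 (x) x 60 (y) x 28 (z) mm, two bright screw heads on top, immovable on the table. Origin at the centre of its underside. The loose plate belongs against its -x end face (the end nearer the robot).
- seam (a point): Middle of the top edge of the screwed-down plate's -x end face, 28 mm above the table: where the seam lies when the gap is closed.
- loose_plate: Loose dark steel plate, same 70 (x) x 60 (y) x 28 (z) mm, plain top, 0.28 to 0.46 kg, lying on the table 30 to 55 mm off the -x end of the screwed-down plate, somewhat askew. Origin at the centre of its underside. Can be gripped across its 60 mm width. Flush, its origin is 70 mm from the other plate's origin along that plate's -x, with the same yaw (or a half turn).
- holder: Fixed aluminium holder, foot 110 x 226 mm, 86 mm high; origin at the centre of its underside. Its face, tilted 45 degrees to its -x (the robot), has three blind bores, 18 mm wide, 45 deep, square to it, mouths at x = -42, z = 68, y = -75, 0, +75 mm. In each a spindle leans 45 degrees, top end up and to -x; which is where varies.
- flanged_spindle: Flanged steel spindle, 0.15 to 0.3 kg, the one to present. Shaft 16 mm in diameter and 150 mm long; origin at the centre of its foot, z axis along the shaft from foot to top. A disc flange 40 mm in diameter, 8 mm thick, is 65 to 73 mm from the foot, 20 mm off the holder's face; centre of mass 73 mm from the foot. The foot end sits 45 mm deep in a bore.
- spindle_mid (a point): Middle of the flanged spindle: on its axis, 75 mm from the foot.
- plain_spindle: Plain steel spindle with no flange, in another bore; leave it. Shaft 16 mm in diameter and 150 mm long; origin at the centre of its foot, z axis along the shaft from foot to top.
- ball_spindle: Steel spindle with a ball 28 mm in diameter on its top end (169 mm long in all), in another bore; leave it. Shaft 16 mm in diameter and 150 mm long; origin at the centre of its foot, z axis along the shaft from foot to top.
- tape_roll: Orange ring (empty tape roll core), 64 mm across, 24 mm high, between the stations; origin at the centre of its underside.
- steel_collar: Steel shaft collar, 36 mm across, 14 mm high, between the stations; origin at the centre of its underside.
- screwdriver: Screwdriver lying at the left side of the bench; its x axis points to the tip.
- jar: White jar with black lid, 60 mm across, 70 mm high, at the right side of the bench; origin at the centre of its underside.

How it is judged:
On the way, in this order (a step that is already met when the one before it is completed fails the run):
1. the loose plate is butted flush against the screwed-down plate, side edges in line (x of loose_plate in the frame of fixed_plate between -0.0735 and -0.066 m and y of loose_plate in the frame of fixed_plate between -0.006 and 0.006 m and angle between the x axis of loose_plate and the x axis of fixed_plate, either way round below 0.06 rad and height (world z) of loose_plate below 0.003 m and angle between loose_plate's own z axis and vertical below 0.05 rad), for 0.2 s.
2. the flanged spindle is drawn clear of its holder in the gripper (height (world z) of flanged_spindle above 0.08 m and contact force between flanged_spindle and holder below 0.3 N and contact force between the fingers and flanged_spindle above 2 N), for 0.2 s.
At the end, for the whole second after the job is handed in: Plates flush (gap < 3.5 mm, edges within 6 mm, 0.06 rad), loose one flat and released; flanged spindle held still by the fingers, off holder and plates, within 0.22 rad of level, its middle over 128 mm above the table and within 50 mm of the seam's middle in plan (all of step 1 and contact force between flanged_spindle and holder below 0.3 N and contact force between flanged_spindle and fixed_plate below 0.3 N and contact force between each of flanged_spindle, the fingers and loose_plate below 0.3 N and contact force between the fingers and flanged_spindle above 2 N and height (world z) of spindle_mid above 0.128 m and angle between flanged_spindle's own z axis and vertical between 1.35 and 1.79 rad and horizontal distance between spindle_mid and seam below 0.05 m and linear speed of flanged_spindle below 0.03 m/s); the arm keeps its last pose, push and grip.
It fails at once if another spindle or a thing on the bench is shifted by more than 30 mm (distance of any of plain_spindle, ball_spindle, tape_roll, steel_collar, screwdriver, jar from where it was at the start of the episode above 0.03 m).
It also fails if it takes over 51 s, if anything falls off the work surface, if the arm or the gripper's body presses on something with over 40 N, if the wrist force passes 120 N, or if a joint passes its speed limit or range.

## Working session

There is one attempt and no reset: what is moved stays moved. The work goes in short steps, each a Python script; the robot and the scene stay as the last script left them, time stands still between calls to the robot, and variables do not carry over. Pictures are saved under pics/ and viewed, at most 10 in all, crops included, and the job is handed in when it is done.

```bash
mkdir -p pics
python3 - <<'E'
from cell import *
import cv2,numpy as np
np.set_printoptions(precision=4,suppress=True)
for n in("scene","top"):
    d=grab_frame(n);cv2.imwrite(f"pics/{n}0.png",d["frame"]);print(n,d.keys(),d["K"],d["world_to_cam"])
    np.savez(f"{n}0.npz",**d)
print(bot.current_t(),bot.current_eef_pos(),bot.current_orientation())
E
```

```text
scene dict_keys(['frame', 'K', 'world_to_cam']) [[382.1522   0.     281.2722]
 [  0.     382.1522 213.8417]
 [  0.       0.       1.    ]] [[-0.666   0.7459 -0.0021  0.371 ]
 [-0.5212 -0.4634  0.7166  0.2296]
 [ 0.5336  0.4784  0.6975 -1.3729]
 [ 0.      0.      0.      1.    ]]
top dict_keys(['frame', 'K', 'world_to_cam']) [[481.682    0.     285.244 ]
 [  0.     481.682  210.1758]
 [  0.       0.       1.    ]] [[-0.0155 -0.9998 -0.0093  0.0237]
 [ 0.9926 -0.0165  0.1206 -0.5864]
 [-0.1207 -0.0074  0.9927 -1.5019]
 [ 0.      0.      0.      1.    ]]
0.1 [0.1787 0.6243 0.2047] [-0.0001  0.1389  0.9903 -0.0008]
```

View pics/scene0.png

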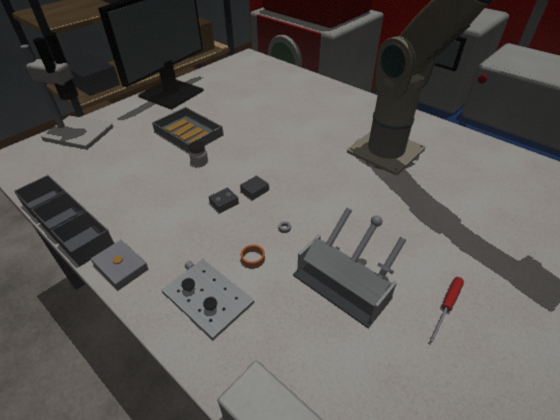

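View pics/top0.png

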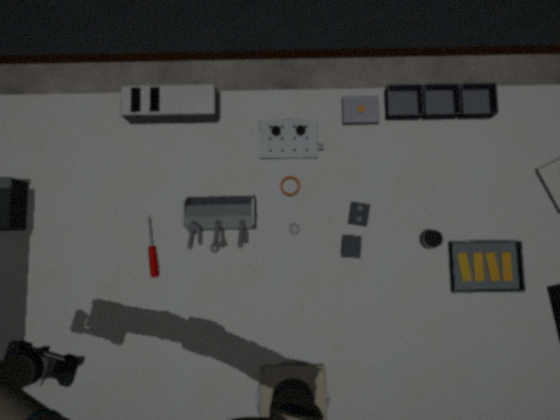

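Run:
```python
import cv2,numpy as np
t=np.load("top0.npz")["frame"];s=np.load("scene0.npz")["frame"]
f=lambda im,x,y,w,h,k:cv2.resize(im[y:y+h,x:x+w],None,fx=k,fy=k,interpolation=cv2.INTER_CUBIC)
a=np.vstack([f(t,175,185,100,75,4),f(t,325,195,60,75*60//100,400/60)[:300]])
b=np.vstack([f(s,290,200,130,120,400/130)[:300],f(s,200,170,80,60,5)])
b=cv2.resize(b,(400,a.shape[0]))
im=np.hstack([a,b]);im=np.clip(im.astype(float)*1.6,0,255).astype(np.uint8);print(im.shape)
cv2.imwrite("pics/crop.png",im)
g=cv2.cvtColor(t,cv2.COLOR_BGR2GRAY)[200:262,336:376];print(g[::2,::2])
```

```text
(600, 800, 3)
[[105 107 104 106 103 104 103 104  97 101 101 105 104 105 103 104 101 107
  105 104]
 [103 106 102 103 104 106 101  88  58  58  65  78  85  89  94  99 103 104
  103 106]
 [105 104 108 106 105 106 103  75  36  34  42  41  50  49  53  63  66  88
  104 107]
 [104 105 103 106 106 105 101  58  38  40  42  55  66  52  42  41  46  86
  105 107]
 [106 103 104 103 105 105  98  61  40  42  44  62  71  59  43  43  48  95
  105 103]
 [104 104 105 104 104 104  97  53  43  42  44  49  57  45  41  44  56  97
  102 103]
 [103 104 105 104 102 104  88  41  37  37  36  43  39  42  40  40  59  98
  104 104]
 [105 105 103 107 105 103  84  41  43  39  43  35  39  41  37  41  67 101
  104 101]
 [103 104 104 104 104 101  81  43  38  38  46  51  52  37  41  38  75 101
  102 106]
 [103 107 103 104 105 101  73  41  39  37  56  62  66  45  41  41  78 103
  104 104]
 [105 104 105 103 104 100  59  41  40  40  47  64  58  41  40  47  85 105
  103 104]
 [102 105 103 106 103 102  59  44  41  45  44  40  42  37  39  51  95 104
  106 102]
 [105 105 101 103 103 103  94  81  74  68  54  49  45  41  37  61 
[... 849 characters left out ...]
 106 104
  104 104]
 [104 102  86  40  39  45  42  42  39  44  41  40  62  99 103 106 103 103
  104 103]
 [105 104  84  43  43  43  45  42  42  42  43  41  62  98 106 105 107 103
  104 105]
 [105 102  81  36  46  42  45  44  42  44  41  40  66  98 104 103 107 107
  103 102]
 [102 103  84  45  42  41  41  40  44  41  42  43  73 101 104 102 106 106
  106 104]
 [106 104  86  47  44  45  41  48  41  42  43  46  76 103 108 106 107 107
  105 105]
 [105 104  91  61  53  52  56  49  54  52  49  52  78 102 105 103 104 105
  107 101]
 [107  99 102  98  97  95  93  93  91  86  86  79  89 103 107 103 105 102
  105 107]
 [104 104 105 106 101 103 105 105 103 105 100 101 105 102 104 108 102 104
  105 103]]
```

View pics/crop.png

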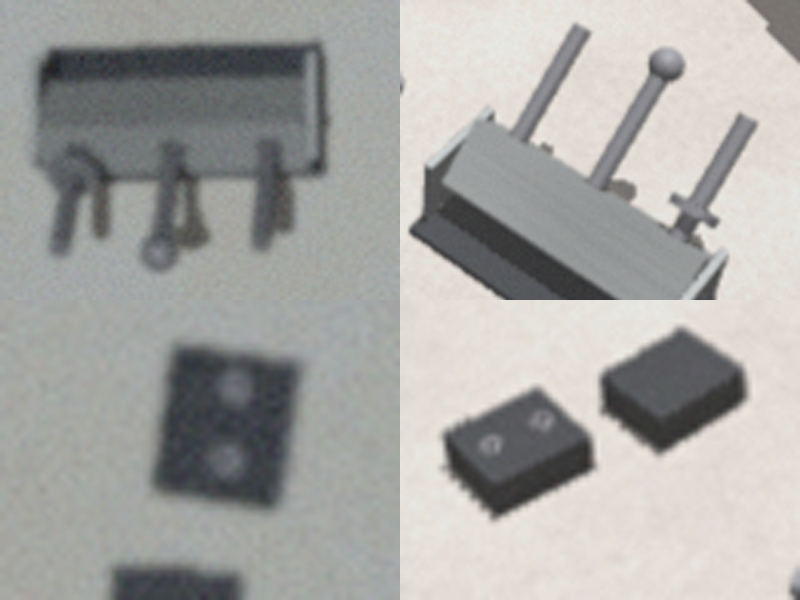

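```bash
cat > vis.py <<'E'
import cv2,numpy as np
class Cam:
    def __init__(s,d):
        s.g=cv2.cvtColor(d["frame"],cv2.COLOR_BGR2GRAY).astype(np.float32);s.K=d["K"];T=d["world_to_cam"];s.R=T[:3,:3];s.c=-s.R.T@T[:3,3]
    def ray(s,p):
        p=np.atleast_2d(p).astype(float);q=np.linalg.solve(s.K,np.c_[p,np.ones(len(p))].T).T
        return (q*[1,-1,-1])@s.R
    def on(s,p,z):
        r=s.ray(p);return s.c+r*((z-s.c[2])/r[:,2])[:,None]
def plate(cam,box,thr=72,dims=(.070,.060),h=.028):
    """silhouette -> (x,y,yaw,length,width): hidden-side edges lie at the top, seen-side edges on the table"""
    x,y,w,H=box;k=8
    up=cv2.resize(cam.g[y:y+H,x:x+w],None,fx=k,fy=k,interpolation=cv2.INTER_LINEAR)
    cs,_=cv2.findContours((up<thr).astype(np.uint8),cv2.RETR_EXTERNAL,cv2.CHAIN_APPROX_NONE)
    c=max(cs,key=cv2.contourArea)[:,0].astype(float)
    px=(c+.5)/k-.5+[x,y]
    top=cam.on(px,h)[:,:2];bot=cam.on(px,0)[:,:2]
    rc,sz,a=cv2.minAreaRect((top*1000).astype(np.float32));a=np.radians(a)
    while a>np.pi/4:a-=np.pi/2
    while a<-np.pi/4:a+=np.pi/2
    for _ in range(4):
        m=np.array(rc)/1000 if _==0 else cen
        ex=np.array([np.cos(a),np.sin(a)]);ey=np.array([-ex[1],ex[0]]);off={};dirs=[]
        for n,t,hl,ht,s in((ex,ey,.035,.03,1),(ex,ey,.035,.03,-1),(ey,ex,.03,.035,1),(ey,ex,.03,.035,-1)):
            seen=(cam.c[:2]-m-s*n*hl)@(s*n)>0
            q=(bot if seen else top)-m
            k_=(abs(q@t)<ht-.012)&(abs(q@n*s-hl)<.012);q=q[k_]
            vx,vy,x0,y0=cv2.fitLine((q*1000).astype(np.float32),cv2.DIST_HUBER,0,.01,.01).ravel()
            v=np.array([vx,vy]);v*=np.sign(v@t);dirs.append(np.arctan2(np.cross(t,v),v@t))
            nn=np.array([v[1],-v[0]]);nn*=np.sign(nn@n);off[(n is ex,s)]=np.array([x0,y0])@nn/1000
        cen=m+ex*(off[1,1]+off[1,-1])/2+ey*(off[0,1]+off[0,-1])/2
        L,W=off[1,1]-off[1,-1],off[0,1]-off[0,-1];a+=np.mean(dirs)
    return cen,a,L,W,np.array(dirs)
def shaft(cam,p0,p1,half):
    """image line through a dark shaft: darkness centroids along rows between p0 and p1"""
    pts=[]
    for r in range(int(min(p0[1],p1[1])),int(max(p0[1],p1[1]))+1):
        c=p0[0]+(r-p0[1])*(p1[0]-p0[0])/(p1[1]-p0[1])
        for _ in range(3):
            xs=np.arange(c-half,c+half+.01,.1);v=cv2.remap(cam.g,xs.astype(np.float32)[None],np.full((1,len(xs)),r,np.float32),cv2.INTER_LINEAR)[0]
            w=np.clip(v.max()-8-v,0,None);c=(w*xs).sum()/w.sum()
        pts.append([c,r])
    return np.array(pts)
def axis3(cams,ptss):
    n=[];d=[]
    for cam,p in zip(cams,ptss):
        vx,vy,x,y=cv2.fitLine(p.astype(np.float32),cv2.DIST_HUBER,0,.01,.01).ravel()
        a,b=cam.ray([[x,y],[x+20*vx,y+20*vy]]);m=np.cross(a,b);m/=np.linalg.norm(m);n.append(m);d.append(m@cam.c)
    u=np.cross(*n);u/=np.linalg.norm(u);u*=np.sign(u[2])
    return np.linalg.lstsq(np.array(n),np.array(d),rcond=None)[0],u
E
python3 - <<'E'
from vis import *
np.set_printoptions(precision=4,suppress=True)
T=Cam(np.load("top0.npz"));S=Cam(np.load("scene0.npz"));print(T.c,S.c)
for n,cam,b in(("fixT",T,(340,195,38,36)),("looseT",T,(332,230,40,34)),("fixS",S,(202,182,38,34)),("looseS",S,(237,170,36,34))):
    try: print(n,*plate(cam,b))
    except Exception as e: print(n,e)
sp={"fl":((191.3,244),(193.6,231),(401.5,242),(390,260),(190.5,247),(402.8,239)),
"ball":((215.5,242),(217,229),(373,227),(358,254),(215,250),(376,219)),
"plain":((240.5,244),(242,229),(347,212),(330,240),(240,247),(348.5,209))}
for n,(a,b,c,d,tt,ts) in sp.items():
    pt=shaft(T,a,b,5);ps=shaft(S,c,d,7)
    p,u=axis3((T,S),(pt,ps))
    # tip height from the scene tip pixel, closest point of ray to axis
    r=S.ray(ts)[0];A=np.c_[u,-r];k=np.linalg.lstsq(A,S.c-p,rcond=None)[0];tip=p+k[0]*u
    q=p+u*(.09-p[2])/u[2]
    print(n,"dir",u,"elev",np.degrees(np.arcsin(u[2])),"yaw",np.degrees(np.arctan2(-u[1],-u[0])),"at z=.09",q,"tip",tip)
E
```

```text
[0.4011 0.0029 1.5618] [1.0993 0.4864 0.7938]
fixT [ 0.5741 -0.2215] -0.1805906975048989 0.06873451 0.05852978 [-0.0101 -0.0044  0.0106  0.0039]
looseT [ 0.4704 -0.1928] -0.09401869205686099 0.06901378 0.05901073 [-0.0491  0.0376 -0.0019  0.0142]
fixS OpenCV(4.12.0) /io/opencv/modules/imgproc/src/linefit.cpp:50: error: (-215:Assertion failed) count > 0 in function 'fitLine2D_wods'

looseS OpenCV(4.12.0) /io/opencv/modules/imgproc/src/linefit.cpp:50: error: (-215:Assertion failed) count > 0 in function 'fitLine2D_wods'

fl dir [-0.6748  0.0149  0.7378] elev 47.547820973068355 yaw -1.267876449996 at z=.09 [0.5133 0.2987 0.09  ] tip [0.4714 0.2997 0.1357]
ball dir [-0.6267  0.0443  0.778 ] elev 51.07757039115268 yaw -4.04023051624615 at z=.09 [0.5041 0.2215 0.09  ] tip [0.4622 0.2245 0.142 ]
plain dir [-0.7478 -0.0062  0.6638] elev 41.59333792895746 yaw 0.47692464168144083 at z=.09 [0.4999 0.1446 0.09  ] tip [0.4608 0.1443 0.1248]
```

```bash
cat > tool.py <<'E'
import numpy as np
from scipy.spatial.transform import Rotation as R
def quat(yaw,pitch=0.):
    """tool down with its y axis at world yaw; pitch>0 turns the fingertips forward (+x)"""
    r=R.from_euler('z',yaw)*R.from_euler('y',-pitch)*R.from_matrix(np.diag([-1.,1,-1]))
    q=r.as_quat();return [q[3],*q[:3]]
E
python3 - <<'E'
from vis import *;from tool import *;from cell import *
np.set_printoptions(precision=4,suppress=True)
T=Cam(np.load("top0.npz"))
for n,p,z in(("fl tip",(190.5,246.5),.1422),("ball",(215,247.5),.1458),("plain tip",(240.5,245.7),.1422)):print(n,T.on(p,z))
q=quat(-.02);d=np.array([-.7071,.014,.7071])
for pitch in(-.5,-.25,0,.2):
    g=np.array([.505,.299,.11])
    for nm,gp,pt,yw in(("grasp",g,pitch,-.02),("out",g+.08*d,pitch,-.02),("final",np.array([.48,-.21,.18]),pitch+np.pi/4,-.02),("final-18",np.array([.48,-.21,.18]),pitch+np.pi/4,-.3)):
        qq=quat(yw,pt);z=R.from_quat([*qq[1:],qq[0]]).as_matrix()[:,2]
        s=bot.solve_ik(list(gp+.019*z),qq);print(pitch,nm,z,None if s is None else np.array(s))
E
```

```text
fl tip [[0.4706 0.2944 0.1422]]
ball [[0.4663 0.2215 0.1458]]
plain tip [[0.4706 0.1469 0.1422]]
-0.5 grasp [-0.4793  0.0096 -0.8776] [-0.3689  0.9306 -0.1611  1.3493 -0.1131  1.3102  1.11  ]
-0.5 out [-0.4793  0.0096 -0.8776] [-0.3983  0.794  -0.1611  1.4903 -0.1471  1.2973  1.085 ]
-0.5 final [ 0.2815 -0.0056 -0.9595] [ 0.6772  0.4368 -0.3283  2.1533  0.1102  0.3069  1.8463]
-0.5 final-18 [ 0.269  -0.0832 -0.9595] [-0.1472  0.5146  0.7489  2.1936 -1.0251  0.4643  2.6692]
-0.25 grasp [-0.2474  0.0049 -0.9689] [-0.4394  0.7911 -0.1168  1.5797 -0.0561  0.9888  1.056 ]
-0.25 out [-0.2474  0.0049 -0.9689] [-0.4853  0.6562 -0.1096  1.689  -0.0866  1.0082  1.0254]
-0.25 final [ 0.5101 -0.0102 -0.8601] [ 1.2443  0.6161 -1.0456  2.3489  1.8444  0.3297  0.2103]
-0.25 final-18 [ 0.4874 -0.1508 -0.8601] [ 0.891   0.4756 -0.6862  2.3995  2.1783  0.3327 -0.5129]
0 grasp [ 0.  0. -1.] [-0.5569  0.6837 -0.0402  1.8013  0.0416  0.6574  0.9298]
0 out [ 0.  0. -1.] [-0.6258  0.5466 -0.0238  1.8874  0.019   0.7078  0.8903]
0 final [ 0.707  -0.0141 -0.7071] None
0 final-18 [ 0.6755 -0.209  -0.7071] None
0.2 grasp [ 0.1986 -0.004  -0.9801] [-0.7141  0.6346  0.0834  1.9703  0.1978  0.3881  0.7224]
0.2 out [ 0.1986 -0.004  -0.9801] [-0.803   0.493   0.1009  2.043   0.1929  0.4666  0.6668]
0.2 final [ 0.8333 -0.0167 -0.5525] None
0.2 final-18 [ 0.7963 -0.2463 -0.5525] None
```

Run:
```python
from vis import *;from tool import *;from cell import *
np.set_printoptions(precision=4,suppress=True)
for pitch in(-.75,-.65):
    g=np.array([.511,.2965,.102]);d=np.array([-.7071,.007,.7071])
    for nm,gp,pt in(("pre",g,pitch),("grasp",g,pitch),("out",g+.08*d,pitch),("final",np.array([.49,-.21,.18]),pitch+np.pi/4)):
        qq=quat(-.01,pt);z=R.from_quat([*qq[1:],qq[0]]).as_matrix()[:,2]
        s=bot.solve_ik(list(gp+(.019-.1*(nm=="pre"))*z),qq);print(pitch,nm,None if s is None else np.array(s))
# plates
f=np.array([.5741,-.2215]);a=-.1806;l=np.array([.4704,-.1928]);la=-.094
ex=np.array([np.cos(a),np.sin(a)])
bot.move_to([*l,.10],quat(la));fingers.set_gripper(.09)
bot.line_to([*l,.007],velocity=.12,f_stop=8)
print("down",bot.current_eef_pos(),bot.current_t())
fingers.set_gripper(.05);print("grip",bot.current_opening(),bot.current_finger_force(),bot.current_contact_force())
pre=f-ex*.084
bot.line_to([*pre,.007],quat(a),velocity=.06)
print("pre",bot.current_eef_pos(),bot.current_contact_force())
hit=bot.line_to([*(f-ex*.064),.007],velocity=.03,f_stop=12)
p=np.array(bot.current_eef_pos());print("hit",hit,p,"dist",(f-p[:2])@ex,bot.current_contact_force(),bot.current_t())
d=grab_frame("top");np.savez("top1.npz",**d);cv2.imwrite("pics/top1.png",d["frame"])
```

```text
-0.75 pre [-0.3262  1.1581 -0.1636  0.7458 -0.1658  1.926   1.1124]
-0.75 grasp [-0.3254  1.1101 -0.1939  1.0888 -0.1498  1.6295  1.1309]
-0.75 out [-0.341   0.9646 -0.1982  1.2795 -0.1842  1.5751  1.1127]
-0.75 final [ 0.2208  0.5134  0.2039  1.9268 -0.1791  0.6851  2.0956]
-0.65 pre [-0.3381  1.0583 -0.1464  0.9029 -0.1473  1.7752  1.1255]
-0.65 grasp [-0.3385  1.0428 -0.1817  1.1881 -0.1315  1.5034  1.1312]
-0.65 out [-0.3587  0.9014 -0.1845  1.359  -0.1658  1.465   1.1105]
-0.65 final [ 0.2519  0.4767  0.1894  2.0127 -0.2695  0.5504  2.1985]
down [ 0.4708 -0.193   0.0074] 4.4
grip 0.059708018401900965 29.980207085609436 [-1.0142 -2.6789  4.1246]
pre [ 0.4825 -0.2002  0.0069] [-12.8198  10.0369  22.118 ]
hit True [ 0.5022 -0.2065  0.0067] dist 0.07339771251625642 [ 0.636  -0.658   3.7695] 6.15
```

Run:
```python
from vis import *;from tool import *;from cell import *
np.set_printoptions(precision=4,suppress=True)
f=np.array([.5741,-.2215]);a=-.1806;ex=np.array([np.cos(a),np.sin(a)]);ey=np.array([-ex[1],ex[0]])
def st(n):
    p=np.array(bot.current_eef_pos());print(n,p,"x",(p[:2]-f)@ex,"y",(p[:2]-f)@ey,bot.current_contact_force(),bot.current_opening(),bot.current_t())
bot.dwell(.2);st("now")
print(bot.line_to([*(f-ex*.062),.007],quat(a),velocity=.02,f_stop=25));st("push")
bot.dwell(.2);st("settle")
d=grab_frame("top");np.savez("top1.npz",**d)
im=cv2.resize(d["frame"][180:280,300:420],None,fx=5,fy=5,interpolation=cv2.INTER_CUBIC);cv2.imwrite("pics/top1.png",im)
```

```text
now [ 0.5022 -0.2065  0.0067] x -0.07341965536531087 y 0.0018411819498979493 [1.0149 1.6011 5.0521] 0.059435827440500404 6.4
True
push [ 0.5021 -0.2065  0.0066] x -0.07348307117584256 y 0.0018728222103388103 [-0.8439  0.0929  4.9131] 0.05968743454581131 6.9667
settle [ 0.5021 -0.2065  0.0067] x -0.07349295942253638 y 0.0018631937226844652 [-0.7637 -0.1534  5.681 ] 0.05994170788690752 7.1667
```

View pics/top1.png

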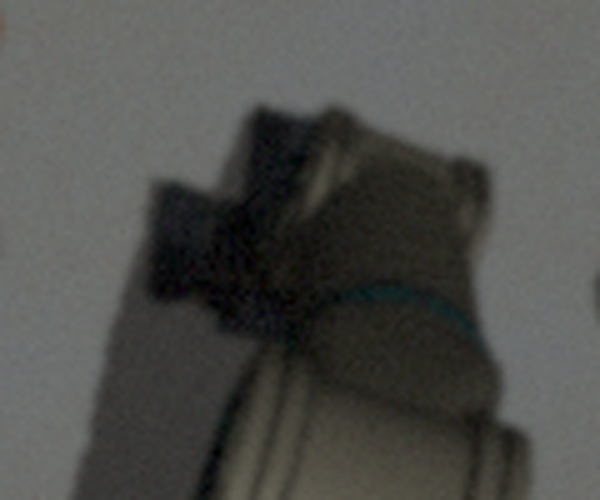

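Run:
```python
from vis import *;from tool import *;from cell import *
np.set_printoptions(precision=4,suppress=True)
p=np.array(bot.current_eef_pos())
fingers.set_gripper(.09);bot.line_to([p[0],p[1],.16],velocity=.2)
bot.move_to([.50,.27,.32],quat(-.01,-.5));print(bot.current_t(),bot.current_eef_pos())
for n in("top","scene"):
    d=grab_frame(n);np.savez(n+"2.npz",**d);cv2.imwrite(f"pics/{n}2.png",d["frame"])
T=Cam(np.load("top2.npz"));print("both",T.g[195:262:3,336:376:3].astype(int))
# predicted spindle points on the first pictures
def proj(cam,P):
    q=(np.atleast_2d(P)-cam.c)@cam.R.T;q=q*[1,-1,-1]@cam.K.T;return q[:,:2]/q[:,2:]
S=Cam(np.load("scene0.npz"));T0=Cam(np.load("top0.npz"));out=[]
tip=np.array([.4703,.2965,.1422]);d=np.array([-.7071,.007,.7071])
for cam,fn,(x,y) in((T0,"top0",(175,185)),(S,"scene0",(310,200))):
    im=cv2.resize(np.load(fn+".npz")["frame"][y:y+100,x:x+100],None,fx=4,fy=4,interpolation=cv2.INTER_CUBIC)
    for k in range(3):
        for s in(.15,.073,.045):
            u=(proj(cam,tip+[0,-.075*k,0]+(s-.15)*d)[0]-[x,y])*4+1.5;cv2.circle(im,tuple(int(round(v)) for v in u),3,(0,0,255),-1)
    out.append(im)
cv2.imwrite("pics/pred.png",np.hstack(out))
im=np.load("top2.npz")["frame"][185:265,320:400];cv2.imwrite("pics/p2.png",np.hstack([cv2.resize(im,(400,400),interpolation=cv2.INTER_CUBIC),cv2.resize(np.load("scene2.npz")["frame"][160:230,195:285],(400,400),interpolation=cv2.INTER_CUBIC)]))
```

```text
10.6167 [0.5005 0.2684 0.3196]
both [[113 110 115 116 116 115 113 115 114 114 112 113 114 116]
 [113 114 112 115 112 115 116 116 112 112 114 112 113 116]
 [115 115 113 112 112  95  91 101 110 112 113 112 117 115]
 [114 112 114 116 112  55  43  47  51  55  70  82 112 112]
 [111 113 112 115 113  47  43  53  73  44  46  76 115 114]
 [115 114 117 114 107  46  42  49  65  52  44  84 112 110]
 [114 113 112 113  93  41  40  47  44  44  45  90 111 112]
 [115 112 113 115  90  44  41  55  53  44  46 105 115 114]
 [108 114 114 113  74  41  48  65  77  45  50 107 114 114]
 [114 114 115 113  68  42  48  46  47  45  59 110 113 113]
 [112 112 113 102  60  44  67  50  57  51  78 112 111 115]
 [115 111 115  88  48  41  47  43  45  52 105 111 116 112]
 [116 110 116  68  46  46  46  47  46  49 103 112 114 114]
 [114 113 114  65  44  47  49  45  44  57 112 113 113 110]
 [114 111 110  47  43  45  44  43  46  62 113 114 112 109]
 [114 110 106  47  47  50  46  46  42  74 110 113 115 115]
 [113 112 101  38  46  50  47  42  47  89 114 114 115 114]
 [114 112 103  70  59  50  51  42  45 100 117 115 113 115]
 [113 111 114 113 111 104 104  95  81 108 113 112 110 114]
 [112 113 114 115 114 112 112 113 112 113 111 114 115 114]
 [112 115 116 111 112 114 114 115 116 113 116 114 115 116]
 [114 109 114 110 113 112 114 111 114 115 114 114 112 113]
 [113 114 114 114 111 116 113 112 113 114 113 114 110 112]]
```

View pics/pred.png

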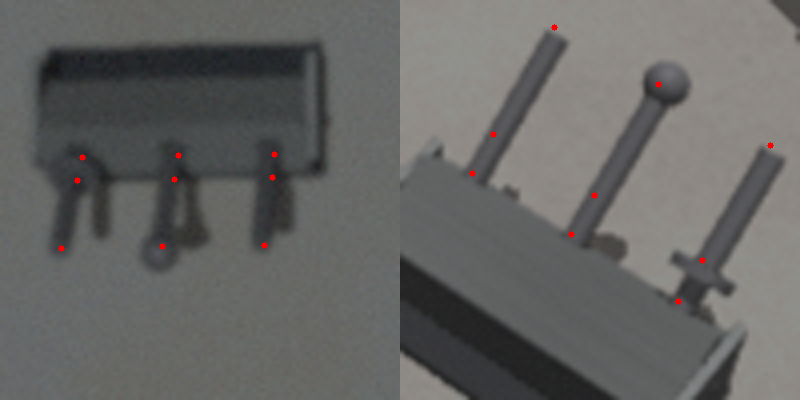

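View pics/p2.png

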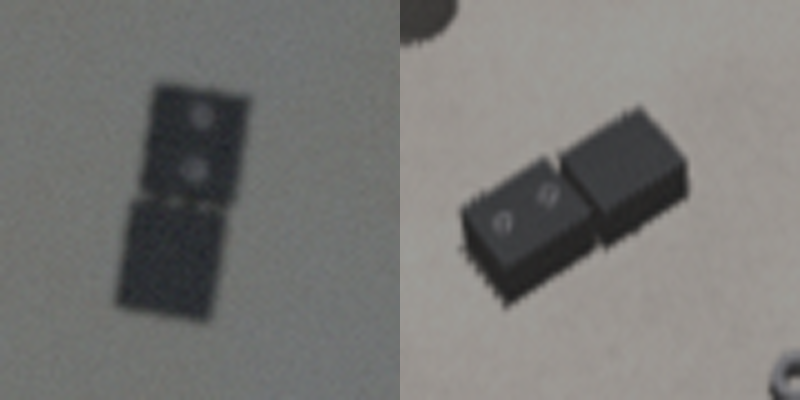

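```bash
cat > seam.py <<'E'
from vis import *
def seam(cam,f=np.array([.5741,-.2215]),a=-.1806,box=(325,192,56,72)):
    x,y,w,H=box;k=8;ex=np.array([np.cos(a),np.sin(a)]);ey=np.array([-ex[1],ex[0]])
    up=cv2.resize(cam.g[y:y+H,x:x+w],None,fx=k,fy=k,interpolation=cv2.INTER_LINEAR)
    cs,_=cv2.findContours((up<78).astype(np.uint8),cv2.RETR_EXTERNAL,cv2.CHAIN_APPROX_NONE)
    px=np.vstack([c[:,0] for c in cs if cv2.contourArea(c)>3000]);px=(px+.5)/k-.5+[x,y]
    B,Tt=[np.c_[(q:=cam.on(px,z)[:,:2]-f)@ex,q@ey] for z in(0,.028)]
    r={}
    for n,lo,hi in(("fix",-.024,.024),("loose",-.130,-.084)):
        e=[]
        for q,s in((B,1),(Tt,-1)):
            m=(q[:,0]>lo)&(q[:,0]<hi)&(abs(q[:,1]*s-.031)<.014);c=np.polyfit(q[m,0],q[m,1],1);e+=[np.polyval(c,(lo+hi)/2),c[0]]
        r[n]=e
    m=(abs(B[:,1])<.02)&(B[:,0]<-.09);r["-xend"]=np.median(B[m,0])
    m=(abs(Tt[:,1])<.02)&(Tt[:,0]>.02);r["+xend"]=np.median(Tt[m,0])
    F,L=r["fix"],r["loose"];r["dy"]=(L[0]+L[2]-F[0]-F[2])/2;r["dyaw"]=(L[1]+L[3]-F[1]-F[3])/2
    return r
E
python3 - <<'E'
from seam import *
np.set_printoptions(precision=4,suppress=True)
for k,v in seam(Cam(np.load("top2.npz"))).items():print(k,np.round(v,4))
E
```

```text
fix [ 0.0294  0.0128 -0.0291  0.0007]
loose [ 0.0278  0.3876 -0.0225 -0.1704]
-xend -0.1102
+xend 0.0343
dy 0.0025
dyaw 0.1019
```

```bash
sed -i 's/("loose",-.130,-.084)/("loose",-.098,-.048)/' seam.py
python3 - <<'E'
from seam import *
for k,v in seam(Cam(np.load("top2.npz"))).items():print(k,np.round(v,4))
d=dict(np.load("top2.npz"));c=Cam(d)
E
```

```text
fix [ 0.0294  0.0128 -0.0291  0.0007]
loose [ 0.0332 -0.0045 -0.0253 -0.0092]
-xend -0.1102
+xend 0.0343
dy 0.0038
dyaw -0.0136
```

Run:
```python
from seam import *;from tool import *;from cell import *
np.set_printoptions(precision=4,suppress=True)
f=np.array([.5741,-.2215]);a=-.1806;ex=np.array([np.cos(a),np.sin(a)]);ey=np.array([-ex[1],ex[0]])
def st(n):
    p=np.array(bot.current_eef_pos());print(n,p,"u",(p[:2]-f)@ex,"v",(p[:2]-f)@ey,bot.current_contact_force(),round(bot.current_opening(),4),bot.current_t());return p
p=np.array([.5021,-.2065])
bot.move_to([*p,.10],quat(a-.0136));bot.line_to([*p,.008],velocity=.15,f_stop=10);st("down")
fingers.set_gripper(.05);p=st("grip")
q=p[:2]-.0038*ey-.001*ex
bot.line_to([*q,p[2]+.002],quat(a),velocity=.03);bot.dwell(.2);st("aligned")
hit=bot.line_to([*(q+.012*ex),p[2]+.002],velocity=.02,f_stop=12);bot.dwell(.1);p=st(f"push {hit}")
```

```text
down [ 0.5027 -0.2066  0.0085] u -0.07289813756948083 v 0.0018571433277995292 [0.0071 0.6696 0.3712] 0.0901 13.3833
grip [ 0.5023 -0.2066  0.0084] u -0.07328216438825193 v 0.0017640723565729328 [-0.4803  0.4385  4.6166] 0.0599 13.9583
aligned [ 0.5004 -0.21    0.0101] u -0.07452989544019174 v -0.0018962738742114727 [ 0.373  -1.1297 -3.7258] 0.0595 14.4583
push False [ 0.5078 -0.2113  0.0098] u -0.06707933395394362 v -0.0018674808477631526 [-7.618   1.5271  0.2949] 0.0601 15.3083
```

Run:
```python
from seam import *;from tool import *;from cell import *
np.set_printoptions(precision=4,suppress=True)
p=np.array(bot.current_eef_pos());a=-.1806;ex=np.array([np.cos(a),np.sin(a)])
bot.line_to([*(p[:2]+.002*ex),.0075],velocity=.03);print(bot.current_eef_pos(),bot.current_contact_force())
fingers.set_gripper(.09);p=np.array(bot.current_eef_pos());bot.line_to([p[0],p[1],.16],velocity=.2)
bot.move_to([.50,.27,.32],quat(-.01,-.5));print(bot.current_t())
d=grab_frame("top");np.savez("top3.npz",**d)
for k,v in seam(Cam(d)).items():print(k,np.round(v,4))
s=grab_frame("scene")["frame"]
im=np.hstack([cv2.resize(d["frame"][185:265,320:400],(400,400),interpolation=cv2.INTER_CUBIC),cv2.resize(s[160:230,195:285],(400,400),interpolation=cv2.INTER_CUBIC)])
cv2.imwrite("pics/p3.png",im)
```

```text
[ 0.5078 -0.2114  0.0083] [-5.7052  1.1043  8.6761]
19.0083
fix [ 0.0293  0.0087 -0.029  -0.0004]
loose [ 0.0295  0.0073 -0.0289 -0.    ]
-xend -0.104
+xend 0.0344
dy 0.0002
dyaw -0.0005
```

View pics/p3.png

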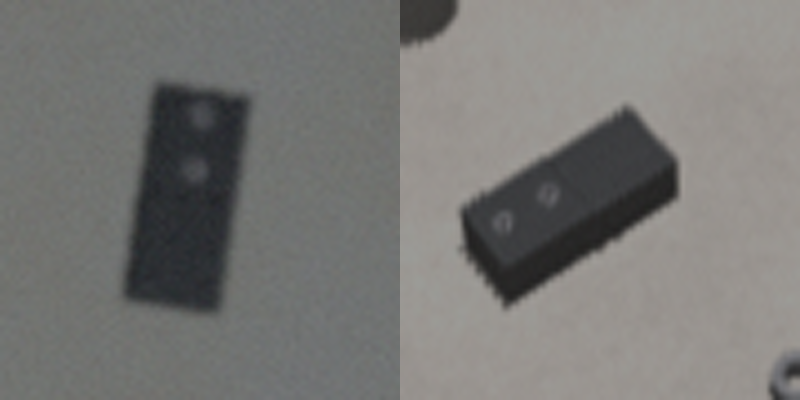

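Run:
```python
from vis import *;from tool import *;from cell import *
np.set_printoptions(precision=4,suppress=True)
q=quat(-.01,-.75);z=R.from_quat([*q[1:],q[0]]).as_matrix()[:,2]
g=np.array([.511,.295,.1033])
fingers.set_gripper(.038)
bot.move_to(list(g-.051*z),q);print(bot.current_eef_pos(),bot.current_opening(),bot.current_t())
hit=bot.line_to(list(g+.019*z),velocity=.1,f_stop=8);bot.dwell(.1);print(hit,bot.current_eef_pos(),g+.019*z,bot.current_contact_force())
if not hit:
    fingers.set_gripper(.0);print("grip",bot.current_opening(),bot.current_finger_force(),bot.current_contact_force(),bot.current_eef_pos(),bot.current_t())
```

```text
[0.5463 0.2949 0.142 ] 0.037950875221720706 20.8167
False [0.499  0.2952 0.0901] [0.498  0.2951 0.0894] [-0.842   0.1006  0.1332]
grip 0.015140717154989759 29.924638867378235 [1.0754 2.68   0.2585] [0.4983 0.2962 0.0895] 22.2583
```

Run:
```python
from vis import *;from tool import *;from cell import *
np.set_printoptions(precision=4,suppress=True)
p=np.array(bot.current_eef_pos());d=np.array([-.7071,.007,.7071])
for k in(.03,.085):
    bot.line_to(list(p+k*d),velocity=.08);print(bot.current_eef_pos(),p+k*d,bot.current_contact_force(),bot.current_opening(),bot.current_t())
bot.dwell(.3)
for n in("scene","top"):
    fr=grab_frame(n)["frame"];cv2.imwrite(f"pics/{n}4.png",fr)
s=cv2.imread("pics/scene4.png")[150:330,260:440];t=cv2.imread("pics/top4.png")[150:330,120:300]
cv2.imwrite("pics/p4.png",np.hstack([cv2.resize(s,(400,400)),cv2.resize(t,(400,400))]))
```

```text
[0.477  0.2959 0.1104] [0.4771 0.2964 0.1107] [-0.0971  0.8771 -2.9533] 0.014950420769245833 22.7833
[0.4384 0.2966 0.1494] [0.4382 0.2968 0.1496] [-0.3449 -0.5272 -3.0168] 0.01502096757460629 23.625
```

View pics/p4.png

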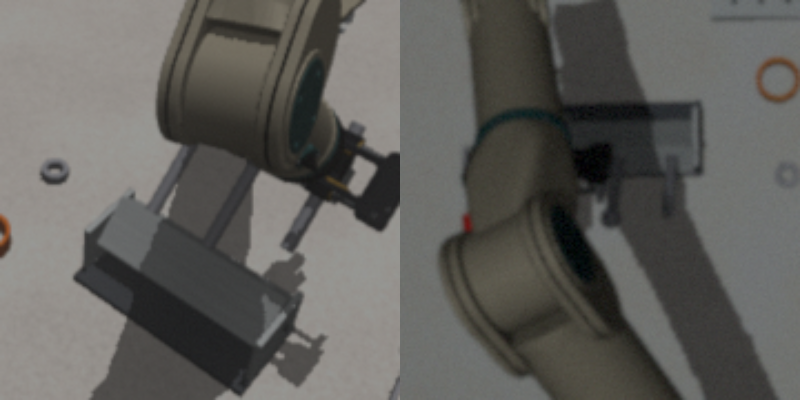

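Run:
```python
from vis import *;from tool import *;from cell import *
np.set_printoptions(precision=4,suppress=True)
st=lambda n:print(n,bot.current_eef_pos(),bot.current_contact_force(),bot.current_opening(),bot.current_t())
p=bot.current_eef_pos()
bot.line_to([p[0]+.02,p[1]-.03,.25],quat(-.01,.035),velocity=.08);st("lift")
bot.move_to([.5197,-.2171,.171],quat(-.01,.035));st("final");bot.dwell(.5)
for n in("scene","top"):
    fr=grab_frame(n)["frame"];cv2.imwrite(f"pics/{n}5.png",fr)
s=cv2.imread("pics/scene5.png")[110:250,150:330];t=cv2.imread("pics/top5.png")[170:310,280:460]
cv2.imwrite("pics/p5.png",np.vstack([cv2.resize(s,(540,300)),cv2.resize(t,(540,300))]))
```

```text
lift [0.4582 0.2666 0.2497] [ 0.8162 -0.6424 -3.2417] 0.015399657822664942 25.5083
final [ 0.5204 -0.2156  0.171 ] [-0.2466  1.0318 -2.0426] 0.01516102321128065 27.3083
```

View pics/p5.png

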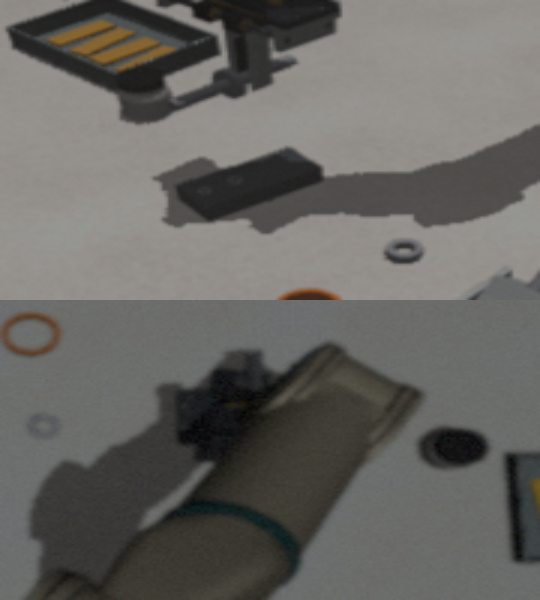

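Run:
```python
from vis import *
S=Cam(np.load("scene0.npz"))
def proj(cam,P):
    q=(np.atleast_2d(P)-cam.c)@cam.R.T;q=q*[1,-1,-1]@cam.K.T;return q[:,:2]/q[:,2:]
g=np.array([.5204,-.2156,.19])
for t in(-.2,0,.2):
    d=np.array([-np.cos(t),0,np.sin(t)]);print(t,np.round(proj(S,[g-.095*d,g,g+.055*d]),1).tolist())
```

```text
-0.2 [[205.5, 153.1], [232.2, 144.1], [246.3, 139.4]]
0 [[205.9, 159.3], [232.2, 144.1], [246.3, 136.0]]
0.2 [[207.5, 164.7], [232.2, 144.1], [245.8, 132.9]]
```

Run:
```python
import cv2,numpy as np
im=cv2.imread("pics/scene5.png")[125:173,195:259]
cv2.imwrite("pics/p6.png",cv2.convertScaleAbs(cv2.resize(im,(768,576),interpolation=cv2.INTER_CUBIC),alpha=1.5))
```

```text
(no output)
```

View pics/p6.png

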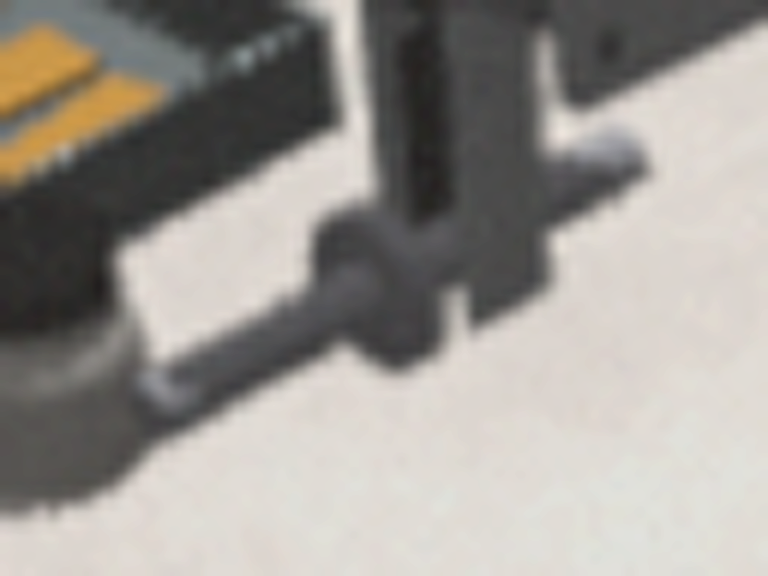

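Run:
```python
from cell import *
print(bot.current_eef_pos(),bot.current_joint_vel(),bot.current_finger_force(),bot.current_t());print(hand_in())
```

```text
[ 0.51971536 -0.21707495  0.17102791] [ 2.47265702e-03  1.70510447e-03 -3.88030550e-04 -2.72190834e-05
 -1.27115756e-03  1.48248745e-03  4.95303005e-04] 29.865463972091675 27.9083
the job is handed in; nothing more can be done
None
```

I handed the job in at 27.9 s, and no pass or fail verdict came back; by camera the plates are flush and aligned within about 1 mm, and the flanged spindle is held level to about 0.05 rad, its middle about 19 cm above the table over the seam.

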